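# Set the stop of the labelling guide and load a tub

### The arm

A 6-joint arm with a two-finger parallel gripper is mounted at the origin on the work surface. World frame = base frame: x ahead of the robot, y to its left, z up, the work surface at z = 0. Lengths are in m, angles in rad, forces in N, time in s.
With the tool pointing down it reaches from about 0.25 to 0.725 m from the base axis. Payload 4 kg.
Tool frame: the origin (TCP) lies at the very end of the fingers, on their centre line; the grasp point (between the pads) lies 19 mm behind it; x points along the fingers, z is the direction in which the jaws open and shut, and the axes are right-handed (so a half turn about x gives the same grasp; the last joint's range is limited). The gripper opens to 85 mm and grips with 20 to 120 N. Pads are 22 mm wide; open, the fingers measure 114 mm over their backs; the gripper's body (76 mm by 85 mm) begins 54 mm behind the grasp point. The pads swing forward as they close: fully open they stand 13 mm farther back than shut.
Start: joints at [1.304, 0.241, 0.005, 1.335, 0, 1.571], TCP at [0.132, 0.482, 0.231] pointing down, gripper open.
Joint ranges: [-2.72, 2.72], [-1.05, 1.87], [-1.09, 1.28], [-1.99, 2.15], [-1.42, 1.44], [-3.14, 3.14]. Speed limits (rad/s): [2.79, 2.79, 3.14, 3.14, 3.14, 3.14].

### API

Orientations are given as a unit quaternion [x, y, z, w].
In Python, from workcell import bot gives the robot as it stands.
- The arm moves only by the tool step_arm, never from a script. Its argument "series" is a list of rows, each an object of numbers: "x", "y", "z": the shift along the world's x, y, z in cm; "twist": the turn about the world's z in degrees; "jaw": the finger opening in cm, from 0 to 8.54. In form: [{"x": .., "y": .., "z": .., "twist": .., "jaw": ..}, ...]. A call has 1 to 10 rows; each row is the pose to reach, as a shift and turn from the pose measured when the call began; what a row does not reach only later rows make up. A row lasts 1/12 s, in which the tool goes at most 41.7 mm and 7.16 degrees, less where a joint would pass 70% of its speed; a pose out of reach is approached as far as the arm can. A call with a gripper value outside its range is refused whole. The fingers move at their own pace and stop on an object; the grip force is fixed at half the most. Time passes only in rows, so rows that repeat a pose let the fingers close. It gives the time, the measured TCP pose, the force and the opening at its end, in the units of the state.
- bot.get_obs(): the state, without advancing time (a new reading comes with each control period).
- bot.camera(name): name is "scene" or "top"; returns (picture, depth): 480x640x3 uint8, red, green, blue; 480x640 float32, m along the optical axis (not along the pixel's ray), 0 where there is no reading.
- bot.camera_info(name): a dict with "camera_matrix" (3x3 intrinsics, pixels), "R" (3x3) and "t" (3): a world point X has camera coordinates R X + t. Camera axes: x right, y down, z forward; pixel columns grow to the right and rows downward; lengths in m; the calibration is good to about 2 mm. A picture is of the moment at which its call begins. camera_info takes no time and is no camera call.
- bot.job_done(): hands the job in, once; it reports no verdict.
The state is a dict: "clock": time; "joint_pos": joint angles; "joint_vel": joint speeds; "tau": joint torques, N m; "eef_pos": TCP position; "tool_rot": TCP orientation; "ft_force": force on the tool from outside, world axes, zero at the start; "ft_torque": the same for the moment, N m; "grip_width": finger opening in m.
Only numpy, scipy, OpenCV 4.12 (cv2) and the standard library are available. Lean on these libraries where they do the work, as an engineer would, in place of code of your own. Each camera call takes 0.05 s, during which the arm holds its last target.

### The job

Set up the labelling guide for the next tub of vine leaves: nudge the stiff grey stop block slowly along the rails in small taps until its pointer lines up with the tip of the steel index clip to within 3 mm, without running past it. Then set the lidded oblong tub down gently, lid up, lengthwise between the rails with its end flush against the stop, leaving the stop on the mark. Let go of everything and leave the jar, the lids and the bowl where they are.

Things in the scene. Friction and masses are not known exactly. Their poses are not given: they have to be found in the camera images.
- guide: Labelling guide, fixed: plywood base plate with two aluminium rails. Origin: underside, mid length, midway between the rails. y runs along the rails from the stop's outer end to the loading end; x across to the white graduated strip (away from the robot). Plate y -200 to 200 mm, x -65 to 105, its top (the bed) 12 mm above the table. Rails 8 mm wide at x = -42 and 42, tops at 20 mm, 76 mm clear between.
- stop (a joint): Travel of the stop block along the guide's +y, in m: 0 at its outer end (block centre at guide y = -150 mm), up to 0.17 (block centre at y = -150 mm + travel). It starts between 0 and 0.03. Stiff: it takes about 10 N to move either way (the arm yields a little, so it lags each tap by 1 or 2 mm), stays where it is left, does not spring back.
- stop_center (a point): Centre of the stop: grey plastic block 128 mm across (guide x), 100 mm along (guide y), 42 mm high, 20 to 62 mm above the table; this point 41 mm above it. Axes as the guide's. Flat outer end face (tap here towards +y) 50 mm from this point at -y; flat loading face, where the tub goes, 50 mm at +y. Screw heads 3 mm above its top. Too big to grip.
- pointer (a point): Tip of the dark pointer on the far (+x) side of the stop block, at mid length of the block; moves with it. 26 mm above the table. Axes as the guide's.
- mark (a point): Tip of the dark steel index clip fixed on the graduated strip at the far side of the guide, pointing at the block; clip 22 mm wide, top 30 mm above the table. Axes as the guide's. The stop is on the mark when pointer and this point have the same guide y. At the start it lies 30 mm or more to +y of the pointer, somewhere else each time.
- tub: The loose oblong tub with a white press-on lid, sealed, olive contents: 150 mm along its y axis, 64 mm across (its x), 58 mm high with the lid, about 0.4 kg, sides vertical. Origin: centre of its underside. Both ends are alike. It stands lid up on the table between the guide and the robot, on one side or the other, long side roughly along world y.
- jar: Bystander: jar with a screw lid, 80 mm diameter, 96 mm high, on the table between the guide and the robot on the other side from the tub. Origin: centre of its underside. Leave it alone.
- lids: Bystander: stack of three screw lids, 92 mm diameter, 44 mm high, beside the guide on the robot's right. Origin: centre of its underside. Leave it alone.
- bowl: Bystander: white bowl, 150 mm diameter, 55 mm high, beside the guide on the robot's left. Origin: centre of its underside. Leave it alone.
Things that resemble listed ones, but are neither listed nor needed, are in the scene too. Leave any orange or red look-alike of the tub alone.

How it is judged:
On the way:
1. with the tub not yet on the guide, the stop's pointer is within 3 mm of the mark and the stop is no longer touched (y of pointer in the frame of mark between -0.003 and 0.003 m and contact force between stop and anything else below 0.2 N and distance between tub and stop_center above 0.14 m), for 0.2 s.
At the end, for the whole second after the job is handed in: The pointer is within 3 mm of the mark along the guide; the tub rests lid up on the bed between the rails, lengthwise (within 0.08 rad), with less than 3.5 mm between its end and the stop's loading face; everything is at rest (y of pointer in the frame of mark between -0.003 and 0.003 m and y of tub in the frame of stop_center between 0.121 and 0.1285 m and x of tub in the frame of guide between -0.01 and 0.01 m and z of tub in the frame of guide between 0.009 and 0.015 m and angle between the y axis of tub and the y axis of guide, either way round below 0.08 rad and angle between tub's own z axis and vertical below 0.06 rad and linear speed of tub below 0.01 m/s and velocity of joint stop below 0.005 m/s); the robot touches nothing.
It fails at once if the stop is shoved fast (over 0.2 m/s) (velocity of joint stop above 0.2 m/s).
It fails at once if the pointer runs more than 4.5 mm past the mark (y of pointer in the frame of mark above 0.0045 m).
It fails at once if the tub is dropped or banged on the guide (more than 40 N) (contact force between tub and guide above 40 N).
It fails at once if the tub is tipped over (more than 0.7 rad) (angle between tub's own z axis and vertical above 0.7 rad).
It fails at once if the jar, the lids or the bowl moved more than 20 mm (distance of any of jar, lids, bowl from where it was at the start of the episode above 0.02 m).
It also fails if it takes over 64 s, if anything falls off the work surface, if the arm or the gripper's body presses on something with over 40 N, if the wrist force passes 120 N, or if a joint passes its speed limit or range.

## Working session

There is one attempt and no reset: what is moved stays moved. The work goes in short steps, Python scripts to look and compute and a tool call to move; the robot and the scene stay as the last step left them, time stands still between calls to the robot, and variables do not carry over. Pictures are saved under pics/ and viewed, and the job is handed in when it is done.

Besides the shell and the picture viewer there is one more tool, called after ">>>" in YAML: its name, and indented under it one key for each argument. step_arm: Moves the arm, as the interface text tells. Its arguments: {"type":"object","properties":{"series":{"type":"array","items":{"type":"object","properties":{"x":{"type":"number"},"y":{"type":"number"},"z":{"type":"number"},"twist":{"type":"number"},"jaw":{"type":"number"}}}}},"required":["series"]}

```bash
ls; mkdir -p pics; python3 - <<'E'
from workcell import bot
import cv2,numpy as np
for n in ("scene","top"):
    p,d=bot.camera(n); np.savez(f"pics/{n}0.npz",p=p,d=d)
    cv2.imwrite(f"pics/{n}0.png",p[:,:,::-1])
    i=bot.camera_info(n); print(n,np.round(i["camera_matrix"],1).tolist(),np.round(i["R"],3).tolist(),np.round(i["t"],3).tolist())
o=bot.get_obs();print(o)
E
```

```text
pics
scene [[470.2, 0.0, 310.7], [0.0, 470.2, 237.8], [0.0, 0.0, 1.0]] [[-0.048, 0.999, -0.022], [0.576, 0.01, -0.817], [-0.816, -0.052, -0.576]] [0.018, -0.226, 1.488]
top [[587.5, 0.0, 321.9], [0.0, 587.5, 237.6], [0.0, 0.0, 1.0]] [[-0.007, -1.0, 0.001], [-0.983, 0.007, -0.182], [0.182, -0.003, -0.983]] [0.009, 0.5, 1.635]
{'clock': 0.1, 'joint_pos': array([1.30399676e+00, 2.41358547e-01, 3.86366771e-03, 1.33518822e+00,
       5.15877880e-07, 1.57078309e+00]), 'joint_vel': array([ 0.00136174, -0.00030376,  0.0032373 ,  0.00165419, -0.00208857,
        0.00023443]), 'tau': array([-5.64956065e-05, -3.73138762e+01,  2.53009504e+01,  1.08461111e-02,
       -3.11890187e-05,  1.30336079e-05]), 'eef_pos': array([0.1316753 , 0.48177075, 0.23049333]), 'tool_rot': array([-0.42946362,  0.56258722,  0.42865439,  0.56152652]), 'ft_force': array([-0.28332516,  0.08409236,  0.02484246]), 'ft_torque': array([-0.05983104,  0.00557916,  0.00342311]), 'grip_width': 0.08549932065160458}
```

View pics/scene0.png

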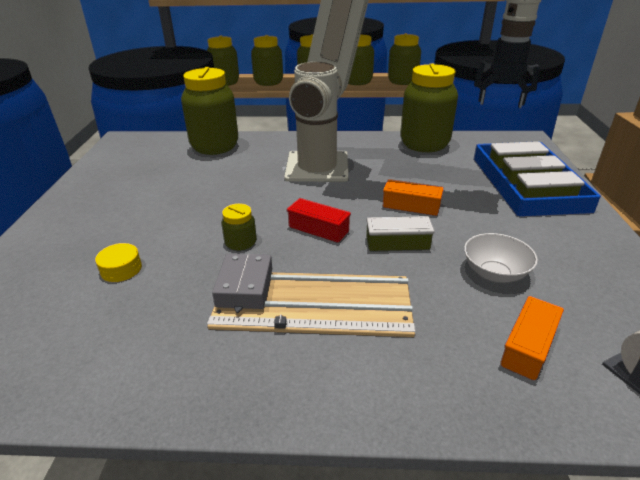

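View pics/top0.png

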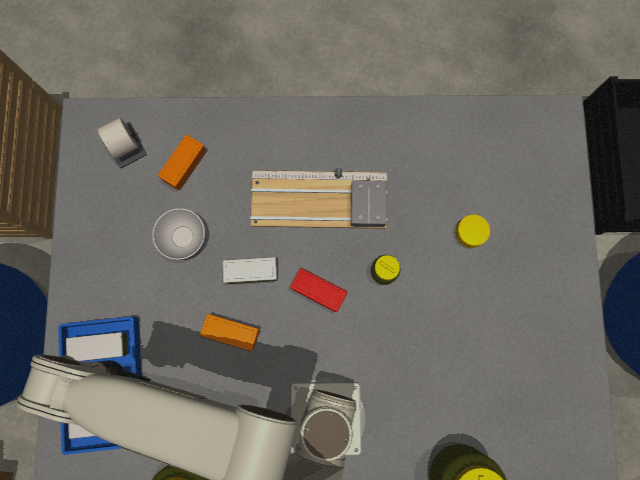

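Both views agree. The white-lidded, olive-sided tub is at top (250,270) / scene (399,232). Possible confusions are:
- orange tubs at top (182,162) and (229,332)
- a red tub at top (319,289)
- white-lidded tubs in the blue tray at top (95,345) and below

I choose (250,270): it stands free on the table between the guide and the robot. The stop is at top (369,202), the clip at (338,173) and the pointer near (368,180).

```bash
cat > h.py <<'E'
import numpy as np,cv2
from workcell import bot
def cast(n,uv,z):
    i=bot.camera_info(n);K=i["camera_matrix"];R=np.array(i["R"]);t=np.array(i["t"])
    uv=np.atleast_2d(uv).astype(float)
    r=(R.T@np.linalg.inv(K)@np.c_[uv,np.ones(len(uv))].T).T
    c=-R.T@t
    return c+r*((z-c[2])/r[:,2])[:,None]
def proj(n,X):
    i=bot.camera_info(n);p=i["camera_matrix"]@(np.array(i["R"])@np.array(X)+np.array(i["t"]));return p[:2]/p[2]
E
python3 - <<'E'
from h import *
a=np.load("pics/top0.npz")["p"][:,:,::-1];b=np.load("pics/scene0.npz")["p"][:,:,::-1]
c1=cv2.resize(a[160:235,240:400],None,fx=5,fy=5,interpolation=cv2.INTER_CUBIC)
c2=cv2.resize(b[240:340,200:340],None,fx=5.5,fy=5.5,interpolation=cv2.INTER_CUBIC)
cv2.imwrite("pics/c1.png",c1);cv2.imwrite("pics/c2.png",c2)
cv2.imwrite("pics/c3.png",np.hstack([cv2.resize(a[250:290,210:290],None,fx=5,fy=5),cv2.resize(b[205:255,355:435],None,fx=4,fy=4)[:200]]))
def box(m,n,z,name):
    cs=cv2.findContours(m.astype(np.uint8),cv2.RETR_EXTERNAL,cv2.CHAIN_APPROX_NONE)[0]
    c=max(cs,key=cv2.contourArea)
    P=cast(n,c[:,0,:],z)[:,:2]
    r=cv2.minAreaRect((P*1000).astype(np.float32));print(name,r,cv2.boundingRect(c))
h=cv2.cvtColor(a,cv2.COLOR_BGR2HSV)
m=np.zeros(a.shape[:2],bool)
w=(h[...,1]<40)&(h[...,2]>170); m[250:290,210:290]=w[250:290,210:290]; box(m,"top",.058,"tub")
m[:]=0;m[165:235,240:400]=((h[...,0]>8)&(h[...,0]<30)&(h[...,1]>50))[165:235,240:400];
m=cv2.morphologyEx(m.astype(np.uint8),cv2.MORPH_CLOSE,np.ones((9,9)));box(m,"top",.012,"ply")
m=np.zeros(a.shape[:2],bool);m[174:232,340:395]=((h[...,1]<60)&(h[...,2]<150))[174:232,340:395]; 
m=m&cv2.inRange(a,(70,70,70),(150,150,150)).astype(bool);m=cv2.morphologyEx(m.astype(np.uint8),cv2.MORPH_OPEN,np.ones((7,7)));box(m,"top",.062,"stop")
m=np.zeros(a.shape[:2],bool);y=(h[...,0]>22)&(h[...,0]<35)&(h[...,1]>150)&(h[...,2]>100)
m[250:290,365:410]=y[250:290,365:410];box(m,"top",.096,"jar")
m[:]=0;m[205:255,450:500]=y[205:255,450:500];box(m,"top",.044,"lids")
m[:]=0;m[200:265,145:215]=w[200:265,145:215];box(m,"top",.055,"bowl")
E
```

```text
tub ((408.5126953125, 210.8603973388672), (61.39181137084961, 145.86953735351562), 3.206786632537842) (223, 257, 53, 25)
ply ((623.420654296875, 14.5972900390625), (399.7599182128906, 171.5068359375), 88.66971588134766) (250, 170, 137, 59)
stop ((600.3333129882812, -140.40435791015625), (123.1406021118164, 168.47601318359375), 88.29733276367188) (351, 174, 44, 58)
jar ((407.48138427734375, -172.89756774902344), (66.05230712890625, 66.73622131347656), 88.63450622558594) (375, 255, 25, 25)
lids ((519.607177734375, -428.4376220703125), (89.62876892089844, 95.7731704711914), 26.171977996826172) (457, 215, 33, 33)
bowl ((513.10791015625, 405.245361328125), (70.78497314453125, 64.8206787109375), 42.225460052490234) (169, 222, 26, 26)
```

```bash
sleep 1
```

```text
(no output)
```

View pics/c1.png

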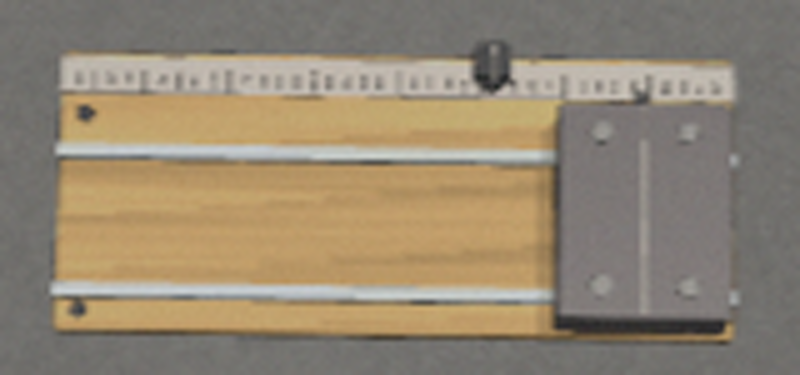

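View pics/c2.png

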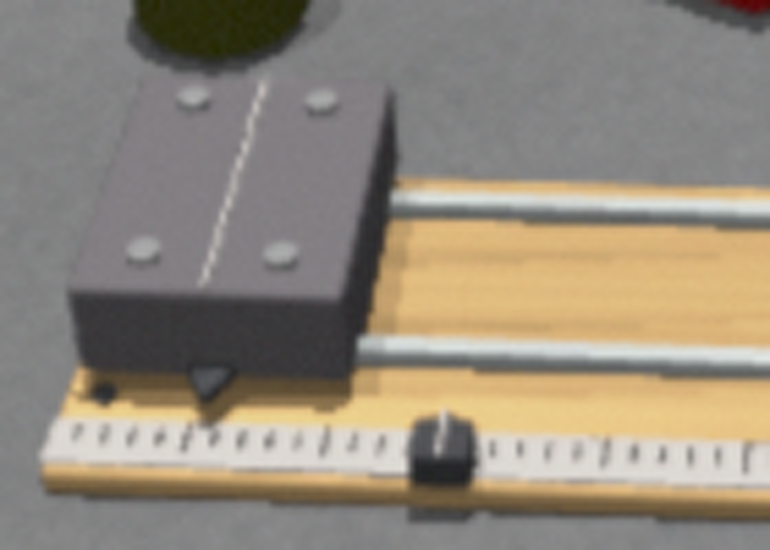

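View pics/c3.png

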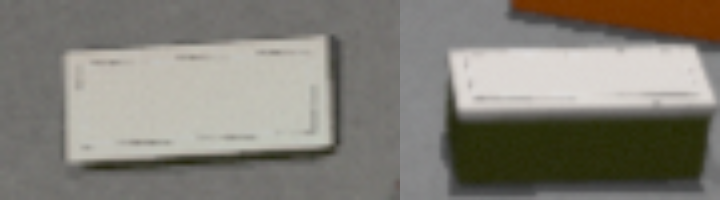

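The crop confirms the choice: white lid, olive sides. In c1 the pointer tip is near (642,91) and the clip tip near (492,92). Next I measure the guide yaw, the mark-to-pointer gap and the tool yaw.

```bash
cat >> h.py <<'E'
from scipy.spatial.transform import Rotation as Rn
YAW=None
def tool():
    o=bot.get_obs();M=Rn.from_quat(o["tool_rot"]).as_matrix()
    return o["eef_pos"],M
E
python3 - <<'E'
from h import *
p,M=tool();print(p,M.round(3).tolist(), "jaw axis yaw deg",np.degrees(np.arctan2(M[1,2],M[0,2])))
a=np.load("pics/top0.npz")["p"].astype(float).mean(2)
# rails: bright line per column
for lo,hi in ((184,197),(213,224)):
    us=np.arange(262,346);vs=[]
    for u in us:
        col=a[lo:hi,u];w=np.clip(col-np.percentile(col,50)-15,0,None);vs.append((w*np.arange(lo,hi)).sum()/w.sum())
    k=np.polyfit(us,vs,1);res=np.abs(np.polyval(k,us)-vs);k=np.polyfit(us[res<.4],np.array(vs)[res<.4],1)
    P=cast("top",[[262,np.polyval(k,262)],[345,np.polyval(k,345)]],.020);d=P[0]-P[1];print(P[:,:2].round(4).tolist(),"yaw",np.degrees(np.arctan2(-d[0],d[1])))
f=lambda X,Y,x0,y0,s:((X+.5)/s-.5+x0,(Y+.5)/s-.5+y0)
A={"top":[f(642,91,240,160,5),f(492,92,240,160,5)],"scene":[f(207,402,200,240,5.5),f(443,414,200,240,5.5)]}
g=np.radians(-1.3);ax=np.array([-np.sin(g),np.cos(g)])
for n,(u,v) in A.items():
    P=cast(n,[u],.026)[0];Q=cast(n,[v],.030)[0];print(n,P,Q,"gap mm",1000*ax@(Q-P)[:2])
# stop top edges, crop values
S=cast("top",[f(560,210,240,160,5),f(731,210,240,160,5),f(645,210,240,160,5),f(640,103,240,160,5),f(640,316,240,160,5)],.062);print(S.round(4).tolist())
E
```

```text
[0.1316753  0.48177075 0.23049333] [[-0.0, -0.965, 0.264], [-0.002, 0.264, 0.965], [-1.0, 0.0, -0.002]] jaw axis yaw deg 74.71426956942977
[[0.6512, 0.181], [0.6452, -0.0639]] yaw -1.40277514055383
[[0.5668, 0.1801], [0.5611, -0.0626]] yaw -1.3482301188226307
top [ 0.68234321 -0.13206109  0.026     ] [ 0.68118495 -0.04337314  0.03      ] gap mm 88.6388433155795
scene [ 0.68540821 -0.12800575  0.026     ] [ 0.69330817 -0.04260697  0.03      ] gap mm 85.55602784320149
[[0.6015, -0.0805, 0.062], [0.6008, -0.1785, 0.062], [0.6011, -0.1292, 0.062], [0.6647, -0.1277, 0.062], [0.5391, -0.125, 0.062]]
```

Gap to the mark is about 87 mm, guide yaw about -1.4°, and the outer face is at y≈-0.18. I move behind the stop with the jaws shut and the jaw axis across the guide.

>>> step_arm:
  series:
    - {"x": 46.8,"y": -70.2,"z": -8,"twist": -76.1,"jaw": 0}
    - {"x": 46.8,"y": -70.2,"z": -8,"twist": -76.1,"jaw": 0}
    - {"x": 46.8,"y": -70.2,"z": -8,"twist": -76.1,"jaw": 0}
    - {"x": 46.8,"y": -70.2,"z": -8,"twist": -76.1,"jaw": 0}
    - {"x": 46.8,"y": -70.2,"z": -8,"twist": -76.1,"jaw": 0}
    - {"x": 46.8,"y": -70.2,"z": -8,"twist": -76.1,"jaw": 0}
    - {"x": 46.8,"y": -70.2,"z": -8,"twist": -76.1,"jaw": 0}
    - {"x": 46.8,"y": -70.2,"z": -8,"twist": -76.1,"jaw": 0}
    - {"x": 46.8,"y": -70.2,"z": -8,"twist": -76.1,"jaw": 0}
    - {"x": 46.8,"y": -70.2,"z": -8,"twist": -76.1,"jaw": 0}

```text
clock: 0.93
eef_pos: [0.3621, 0.1351, 0.1913]
tool_rot: [-0.017, 0.708, 0.017, 0.706]
ft_force: [0.8, 1.1, 0.7]
grip_width: 0.0001
```

>>> step_arm:
  series:
    - {"x": 23.8,"y": -35.5,"z": -5,"twist": -4.1,"jaw": 0}
    - {"x": 23.8,"y": -35.5,"z": -5,"twist": -4.1,"jaw": 0}
    - {"x": 23.8,"y": -35.5,"z": -5,"twist": -4.1,"jaw": 0}
    - {"x": 23.8,"y": -35.5,"z": -5,"twist": -4.1,"jaw": 0}
    - {"x": 23.8,"y": -35.5,"z": -5,"twist": -4.1,"jaw": 0}
    - {"x": 23.8,"y": -35.5,"z": -5,"twist": -4.1,"jaw": 0}
    - {"x": 23.8,"y": -35.5,"z": -5,"twist": -4.1,"jaw": 0}
    - {"x": 23.8,"y": -35.5,"z": -5,"twist": -4.1,"jaw": 0}
    - {"x": 23.8,"y": -35.5,"z": -5,"twist": -4.1,"jaw": 0}
    - {"x": 23.8,"y": -35.5,"z": -5,"twist": -4.1,"jaw": 0}

```text
clock: 1.77
eef_pos: [0.5919, -0.2089, 0.1422]
tool_rot: [0.009, 0.708, -0.008, 0.706]
ft_force: [0.6, -0.3, 0.8]
grip_width: 0.0004
```

Now down to z≈0.04, beside the outer face.

>>> step_arm:
  series:
    - {"x": 0.8,"y": -1.1,"z": -3,"jaw": 0}
    - {"x": 0.8,"y": -1.1,"z": -6,"jaw": 0}
    - {"x": 0.8,"y": -1.1,"z": -8.5,"jaw": 0}
    - {"x": 0.8,"y": -1.1,"z": -10.2,"jaw": 0}
    - {"x": 0.8,"y": -1.1,"z": -10.2,"jaw": 0}
    - {"x": 0.8,"y": -1.1,"z": -10.2,"jaw": 0}

```text
$.series[0]: bad value
```

```bash
python3 - <<'E'
from h import *
p,M=tool();print(p,"yaw",np.degrees(np.arctan2(M[1,2],M[0,2])))
a,_=bot.camera("top");s,_=bot.camera("scene")
a=a[:,:,::-1];s=s[:,:,::-1]
cv2.imwrite("pics/d1.png",np.vstack([cv2.resize(a[160:235,280:440],None,fx=4,fy=4),cv2.resize(s[225:295,180:340],None,fx=4,fy=4)]))
E
```

```text
[ 0.59190239 -0.20894782  0.1421601 ] yaw -1.3757426153026389
```

View pics/d1.png

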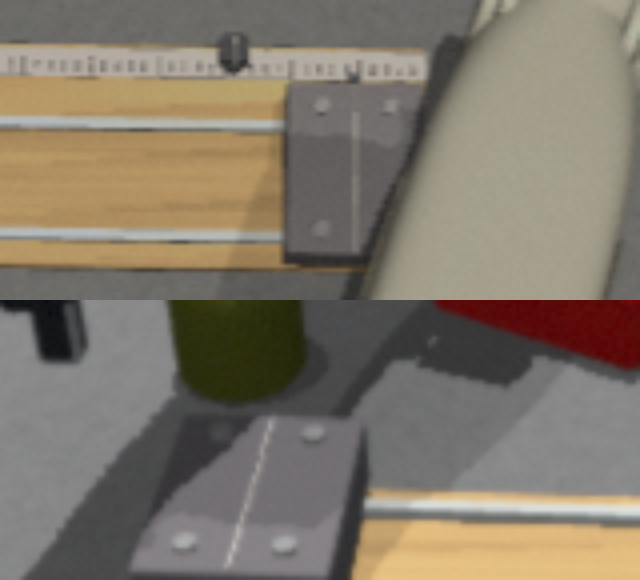

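The call was refused because the rows had no twist. The picture shows that the pointer (353,75 in the upper crop) and clip (233,55) stay visible past the arm.

>>> step_arm:
  series:
    - {"x": 0.8,"y": -1.1,"z": -3,"twist": 0,"jaw": 0}
    - {"x": 0.8,"y": -1.1,"z": -6,"twist": 0,"jaw": 0}
    - {"x": 0.8,"y": -1.1,"z": -8.5,"twist": 0,"jaw": 0}
    - {"x": 0.8,"y": -1.1,"z": -10.2,"twist": 0,"jaw": 0}
    - {"x": 0.8,"y": -1.1,"z": -10.2,"twist": 0,"jaw": 0}
    - {"x": 0.8,"y": -1.1,"z": -10.2,"twist": 0,"jaw": 0}

```text
clock: 2.37
eef_pos: [0.5994, -0.2222, 0.0357]
tool_rot: [0.011, 0.71, -0.01, 0.704]
ft_force: [0.1, -0.2, 0.9]
grip_width: -0.0001
```

>>> step_arm:
  series:
    - {"x": 0,"y": 0.6,"z": 0,"twist": 0,"jaw": 0}
    - {"x": 0,"y": 1.2,"z": 0,"twist": 0,"jaw": 0}
    - {"x": 0,"y": 1.8,"z": 0,"twist": 0,"jaw": 0}
    - {"x": 0,"y": 2.4,"z": 0,"twist": 0,"jaw": 0}
    - {"x": 0,"y": 3.0,"z": 0,"twist": 0,"jaw": 0}
    - {"x": 0,"y": 3.5,"z": 0,"twist": 0,"jaw": 0}
    - {"x": 0.1,"y": 4.0,"z": 0,"twist": 0,"jaw": 0}
    - {"x": 0.1,"y": 4.5,"z": 0,"twist": 0,"jaw": 0}
    - {"x": 0.1,"y": 4.5,"z": 0,"twist": 0,"jaw": 0}

```text
clock: 3.12
eef_pos: [0.6002, -0.1798, 0.0368]
tool_rot: [0.009, 0.71, -0.013, 0.704]
ft_force: [-1.5, -7.8, 3.0]
grip_width: -0.0
```

```bash
cat > look.py <<'E'
import sys
from h import *
n=sys.argv[1]
a,_=bot.camera("top");s,_=bot.camera("scene")
a=a[:,:,::-1];s=s[:,:,::-1]
cv2.imwrite(f"pics/{n}t.png",a);cv2.imwrite(f"pics/{n}s.png",s)
cv2.imwrite(f"pics/{n}.png",np.vstack([cv2.resize(a[165:195,310:410],None,fx=8,fy=8,interpolation=cv2.INTER_CUBIC),cv2.resize(s[295:335,210:310],None,fx=8,fy=8,interpolation=cv2.INTER_CUBIC)]))
p,M=tool();print(p,bot.get_obs()["ft_force"],bot.get_obs()["clock"])
E
python3 look.py e1
```

```text
[ 0.60020451 -0.17982569  0.03673915] [-2.0533312  -6.33915246  3.60959274] 3.2167
```

View pics/e1.png

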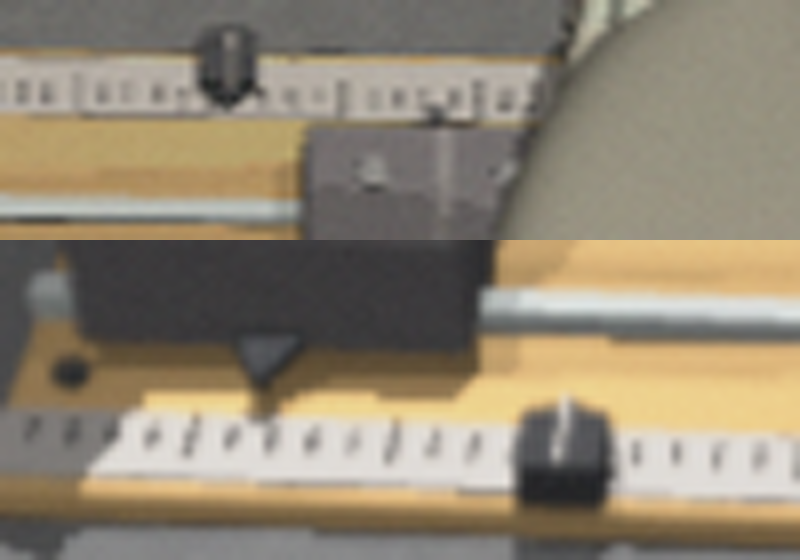

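In the e1 crop the pointer is at top (436,107) / scene (263,383), and the clip tip at top (228,105) / scene (566,402). The stop has begun to move.

```bash
cat >> h.py <<'E'
f=lambda X,Y,x0,y0,s:((X+.5)/s-.5+x0,(Y+.5)/s-.5+y0)
def gap(tp,tm,sp,sm):
    g=np.radians(-1.38);ax=np.array([-np.sin(g),np.cos(g)])
    for n,u,v,o in (("top",tp,tm,(310,165,8)),("scene",sp,sm,(210,295,8))):
        u,v=list(u),list(v)
        if n=="scene": u[1]-=240;v[1]-=240
        P=cast(n,[f(*u,*o)],.026)[0];Q=cast(n,[f(*v,*o)],.030)[0];print(n,P.round(4),Q.round(4),"gap mm",round(1000*ax@(Q-P)[:2],1))
E
python3 -c "
from h import *
gap((436,107),(228,105),(263,383),(566,402))"
```

```text
top [ 0.682  -0.1204  0.026 ] [ 0.6821 -0.0436  0.03  ] gap mm 76.8
scene [ 0.6845 -0.1179  0.026 ] [ 0.6932 -0.0423  0.03  ] gap mm 75.8
```

>>> step_arm:
  series:
    - {"x": 0,"y": 0.5,"z": 0,"twist": 0,"jaw": 0}
    - {"x": 0,"y": 1.0,"z": 0,"twist": 0,"jaw": 0}
    - {"x": 0,"y": 1.5,"z": 0,"twist": 0,"jaw": 0}
    - {"x": 0,"y": 2.0,"z": 0,"twist": 0,"jaw": 0}
    - {"x": 0.1,"y": 2.5,"z": 0,"twist": 0,"jaw": 0}
    - {"x": 0.1,"y": 3.0,"z": 0,"twist": 0,"jaw": 0}
    - {"x": 0.1,"y": 3.5,"z": 0,"twist": 0,"jaw": 0}
    - {"x": 0.1,"y": 4.0,"z": 0,"twist": 0,"jaw": 0}
    - {"x": 0.1,"y": 4.5,"z": 0,"twist": 0,"jaw": 0}
    - {"x": 0.1,"y": 5.0,"z": 0,"twist": 0,"jaw": 0}

```text
clock: 4.05
eef_pos: [0.6012, -0.1338, 0.0369]
tool_rot: [0.007, 0.71, -0.017, 0.704]
ft_force: [-0.1, -11.6, -3.0]
grip_width: -0.0
```

```bash
python3 look.py e2
```

```text
[ 0.60124251 -0.13256026  0.03688103] [ 1.89700144e-03 -8.29388409e+00 -2.10147953e+00] 4.15
```

View pics/e2.png

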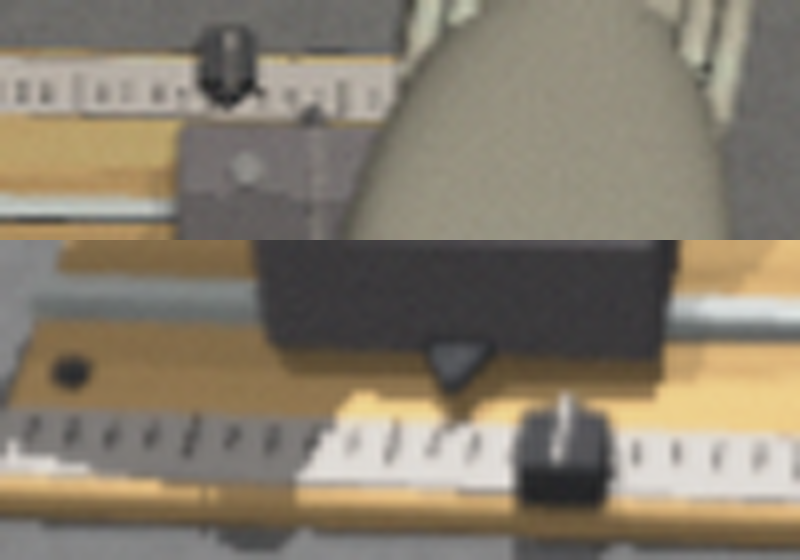

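In e2 the pointer is at top (311,109) / scene (452,390), and the clip is unchanged.

```bash
python3 -c "
from h import *
gap((311,108),(228,105),(452,390),(566,402))"
```

```text
top [ 0.6819 -0.0743  0.026 ] [ 0.6821 -0.0436  0.03  ] gap mm 30.7
scene [ 0.6857 -0.0712  0.026 ] [ 0.6932 -0.0423  0.03  ] gap mm 29.1
```

>>> step_arm:
  series:
    - {"x": 0,"y": 0.4,"z": 0,"twist": 0,"jaw": 0}
    - {"x": 0,"y": 0.8,"z": 0,"twist": 0,"jaw": 0}
    - {"x": 0,"y": 1.2,"z": 0,"twist": 0,"jaw": 0}
    - {"x": 0,"y": 1.6,"z": 0,"twist": 0,"jaw": 0}
    - {"x": 0,"y": 2.0,"z": 0,"twist": 0,"jaw": 0}
    - {"x": 0,"y": 2.3,"z": 0,"twist": 0,"jaw": 0}
    - {"x": 0,"y": 2.3,"z": 0,"twist": 0,"jaw": 0}
    - {"x": 0,"y": 2.3,"z": 0,"twist": 0,"jaw": 0}

```text
clock: 4.82
eef_pos: [0.6017, -0.1125, 0.037]
tool_rot: [0.006, 0.709, -0.018, 0.705]
ft_force: [1.7, -8.5, -2.9]
grip_width: -0.0003
```

```bash
python3 look.py e3
```

```text
[ 0.60170764 -0.11253612  0.03698933] [ 1.63802644 -8.77686687 -2.84465176] 4.9167
```

View pics/e3.png

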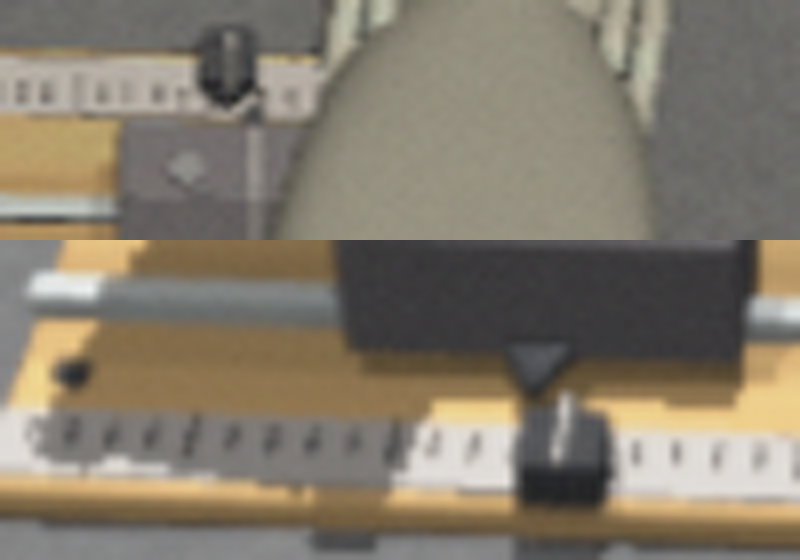

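```bash
python3 - <<'E'
from h import *
gap((252,110),(228,105),(532,393),(566,400))
# subpixel: block loading edge top view & midline, plus clip blob centroid
a=cv2.imread("pics/e3t.png").astype(float).mean(2)
g=np.radians(-1.38);ax=np.array([-np.sin(g),np.cos(g)])
for v in (183,186,189):
    L=a[v,318:334]; d=np.gradient(L); u=318+np.argmin(d); print(v,L.round().tolist(), a[v,336:348].round().tolist())
c=cv2.imread("pics/e3t.png").max(2).astype(float)
m=c[166:180,330:346]; print(m.round().astype(int).tolist())
E
```

```text
top [ 0.6813 -0.0525  0.026 ] [ 0.6821 -0.0436  0.03  ] gap mm 9.0
scene [ 0.6862 -0.0515  0.026 ] [ 0.6925 -0.0423  0.03  ] gap mm 9.3
183 [150.0, 152.0, 149.0, 151.0, 153.0, 153.0, 118.0, 103.0, 112.0, 112.0, 111.0, 113.0, 114.0, 111.0, 112.0, 114.0] [112.0, 112.0, 111.0, 110.0, 110.0, 139.0, 130.0, 113.0, 112.0, 113.0, 101.0, 93.0]
186 [146.0, 148.0, 146.0, 144.0, 127.0, 119.0, 98.0, 104.0, 113.0, 114.0, 112.0, 111.0, 104.0, 124.0, 138.0, 138.0] [111.0, 112.0, 110.0, 114.0, 113.0, 145.0, 135.0, 113.0, 113.0, 106.0, 97.0, 101.0]
189 [162.0, 162.0, 160.0, 147.0, 137.0, 138.0, 112.0, 96.0, 96.0, 108.0, 114.0, 113.0, 111.0, 112.0, 113.0, 101.0] [99.0, 108.0, 111.0, 113.0, 113.0, 137.0, 129.0, 111.0, 107.0, 97.0, 103.0, 117.0]
[[107, 104, 108, 107, 110, 108, 114, 111, 108, 111, 112, 110, 112, 109, 106, 105], [106, 110, 111, 108, 109, 114, 112, 113, 113, 111, 107, 107, 112, 110, 107, 105], [110, 111, 106, 108, 110, 99, 91, 89, 88, 88, 85, 98, 110, 112, 111, 107], [112, 109, 113, 108, 107, 87, 76, 76, 125, 105, 76, 80, 102, 112, 108, 111], [109, 108, 109, 107, 88, 75, 69, 69, 120, 110, 76, 79, 98, 109, 108, 108], [124, 113, 102, 102, 79, 75, 75, 76, 101, 91, 74, 76, 100, 112, 109, 111], [182, 180, 181, 178, 137, 86, 73, 75, 98, 90, 71, 75, 151, 180, 179, 180], [181, 181, 183, 183, 132, 71, 76, 73, 93, 90, 76, 73, 150, 180, 181, 182], [182, 179, 182, 181, 125, 70, 74, 70, 96, 90, 75, 75, 152, 183, 183, 182], [171, 183, 183, 184, 127, 52, 44, 49, 90, 76, 47, 50, 147, 181, 183, 182], [152, 180, 140, 154, 151, 90, 53, 59, 71, 64, 50, 90, 94, 152, 181, 164], [158, 184, 156, 168, 179, 149, 86, 48, 52, 48, 126, 152, 126, 156, 181, 161], [179, 184, 160, 168, 180, 160, 132, 121, 94, 150, 148, 100, 106, 161, 181, 181], [135, 136, 134, 137, 135, 134, 150, 158, 160, 140, 105, 74, 90, 142, 163, 159]]
```

```bash
python3 - <<'E'
from h import *
g=np.radians(-1.38);ax=np.array([-np.sin(g),np.cos(g)])
A=cast("top",[(341.4,186)],.0625)[0]
for u,v in ((338.0,172.5),(338.4,172.5),(338.05,177.5)):
    B=cast("top",[(u,v)],.030)[0]; print(A.round(4),B.round(4),1000*ax@(B-A)[:2])
# scene: midline?
s=cv2.imread("pics/e3s.png");cv2.imwrite("pics/e3z.png",cv2.resize(s[255:325,235:320],None,fx=8,fy=8,interpolation=cv2.INTER_CUBIC))
E
```

```text
[ 0.6478 -0.0518  0.0625] [ 0.698  -0.0436  0.03  ] 9.458928297924263
[ 0.6478 -0.0518  0.0625] [ 0.698  -0.0448  0.03  ] 8.279261284757311
[ 0.6478 -0.0518  0.0625] [ 0.6827 -0.0435  0.03  ] 9.13264343467447
```

View pics/e3z.png

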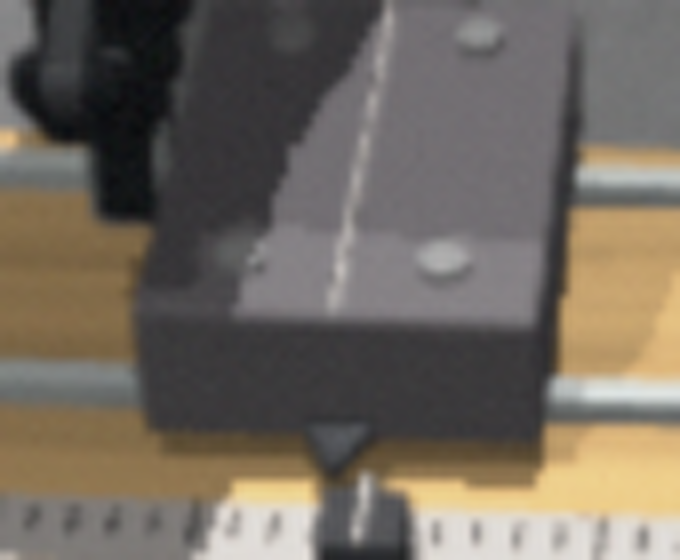

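The two views and the block's centre line agree on about 9 mm left, with the fingers lagging about 3 mm. The next tap commands 10 mm, for about 7 mm of travel.

>>> step_arm:
  series:
    - {"x": 0,"y": 0.5,"z": 0,"twist": 0,"jaw": 0}
    - {"x": 0,"y": 0.7,"z": 0,"twist": 0,"jaw": 0}
    - {"x": 0,"y": 0.9,"z": 0,"twist": 0,"jaw": 0}
    - {"x": 0,"y": 1.0,"z": 0,"twist": 0,"jaw": 0}
    - {"x": 0,"y": 1.0,"z": 0,"twist": 0,"jaw": 0}
    - {"x": 0,"y": 1.0,"z": 0,"twist": 0,"jaw": 0}

```text
clock: 5.42
eef_pos: [0.6019, -0.1059, 0.0371]
tool_rot: [0.004, 0.709, -0.022, 0.705]
ft_force: [1.3, -9.1, -3.1]
grip_width: 0.0001
```

```bash
python3 look.py e4; python3 - <<'E'
import cv2,numpy as np
a=cv2.imread("pics/e4t.png").astype(float).mean(2)
for v in (183,185,187,189): print(a[v,332:344].round().tolist())
E
```

```text
[ 0.60186019 -0.10585758  0.03708107] [ 1.75741852 -8.6772832  -1.9825836 ] 5.5167
[113.0, 112.0, 112.0, 110.0, 114.0, 114.0, 111.0, 135.0, 130.0, 114.0, 110.0, 97.0]
[114.0, 105.0, 114.0, 110.0, 114.0, 111.0, 114.0, 136.0, 130.0, 112.0, 95.0, 89.0]
[97.0, 108.0, 112.0, 111.0, 110.0, 114.0, 109.0, 136.0, 129.0, 105.0, 93.0, 101.0]
[96.0, 107.0, 114.0, 115.0, 112.0, 116.0, 114.0, 137.0, 128.0, 96.0, 96.0, 110.0]
```

View pics/e4.png

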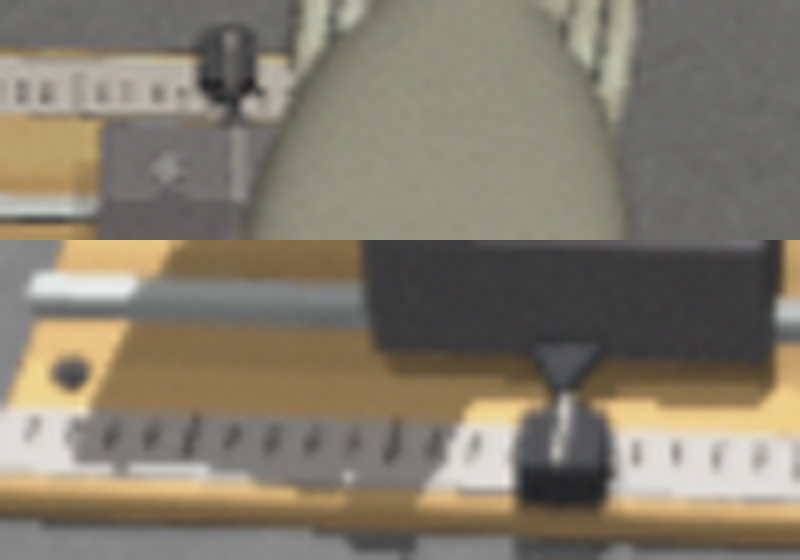

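```bash
python3 - <<'E'
from h import *
gap((233,110),(228,105),(564,391),(567,398))
g=np.radians(-1.38);ax=np.array([-np.sin(g),np.cos(g)])
A=cast("top",[(339.42,186)],.0625)[0]
for u,v in ((338.0,172.5),(338.4,172.5),(338.05,177.5)):
    B=cast("top",[(u,v)],.030)[0]; print(1000*ax@(B-A)[:2])
E
```

```text
top [ 0.6814 -0.0455  0.026 ] [ 0.6821 -0.0436  0.03  ] gap mm 2.0
scene [ 0.6854 -0.0438  0.026 ] [ 0.6918 -0.0422  0.03  ] gap mm 1.8
3.757984769695142
2.5783177565281905
3.431699906445349
```

Estimates of the remaining gap run from 1.8 to 3.8 mm. One last tap of about 2 mm (5.3 mm commanded), then back off.

>>> step_arm:
  series:
    - {"x": 0,"y": 0.4,"z": 0,"twist": 0,"jaw": 0}
    - {"x": 0,"y": 0.5,"z": 0,"twist": 0,"jaw": 0}
    - {"x": 0,"y": 0.53,"z": 0,"twist": 0,"jaw": 0}
    - {"x": 0,"y": 0.53,"z": 0,"twist": 0,"jaw": 0}
    - {"x": 0,"y": 0.53,"z": 0,"twist": 0,"jaw": 0}

```text
clock: 5.93
eef_pos: [0.6019, -0.104, 0.0372]
tool_rot: [0.003, 0.709, -0.025, 0.705]
ft_force: [1.0, -9.8, -2.5]
grip_width: -0.0001
```

>>> step_arm:
  series:
    - {"x": 0,"y": -1,"z": 0,"twist": 0,"jaw": 0}
    - {"x": 0,"y": -3,"z": 0,"twist": 0,"jaw": 0}
    - {"x": 0,"y": -4,"z": 3,"twist": 0,"jaw": 0}
    - {"x": 0,"y": -4,"z": 7,"twist": 0,"jaw": 0}
    - {"x": 0,"y": -4,"z": 11,"twist": 0,"jaw": 0}
    - {"x": -4,"y": -4,"z": 13,"twist": 0,"jaw": 0}
    - {"x": -8,"y": -4,"z": 14,"twist": 0,"jaw": 0}

```text
clock: 6.52
eef_pos: [0.528, -0.1447, 0.1806]
tool_rot: [0.002, 0.705, -0.025, 0.708]
ft_force: [-1.1, -0.9, 0.4]
grip_width: -0.0
```

```bash
python3 look.py e5; python3 - <<'E'
import cv2,numpy as np
a=cv2.imread("pics/e5t.png").astype(float).mean(2)
for v in (184,186,188,192,200): print(a[v,332:346].round().tolist())
E
```

```text
[ 0.5185176  -0.14342444  0.17816595] [ 0.82261612  0.29581577 -0.16256948] 6.6167
[114.0, 110.0, 111.0, 109.0, 108.0, 108.0, 136.0, 125.0, 112.0, 112.0, 112.0, 112.0, 113.0, 113.0]
[120.0, 111.0, 108.0, 109.0, 112.0, 113.0, 135.0, 128.0, 111.0, 112.0, 110.0, 111.0, 112.0, 101.0]
[111.0, 112.0, 112.0, 111.0, 110.0, 113.0, 130.0, 123.0, 112.0, 113.0, 112.0, 111.0, 114.0, 111.0]
[112.0, 114.0, 111.0, 110.0, 114.0, 110.0, 131.0, 124.0, 112.0, 112.0, 112.0, 110.0, 114.0, 113.0]
[114.0, 112.0, 114.0, 113.0, 114.0, 115.0, 133.0, 124.0, 114.0, 114.0, 113.0, 114.0, 115.0, 115.0]
```

View pics/e5.png

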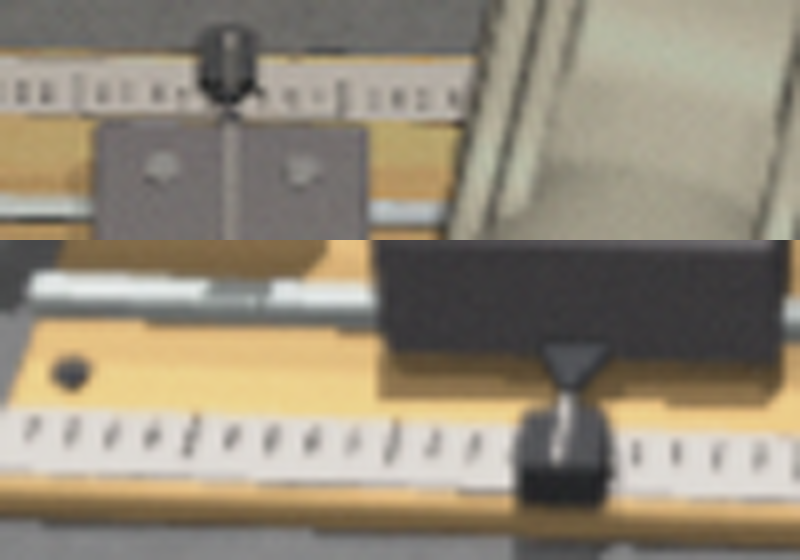

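```bash
python3 - <<'E'
from h import *
gap((230,110),(228,105),(569,389),(567,396))
g=np.radians(-1.38);ax=np.array([-np.sin(g),np.cos(g)])
A=cast("top",[(338.4,186)],.0625)[0]
for u,v in ((338.0,172.5),(338.4,172.5),(338.05,177.5)):
    B=cast("top",[(u,v)],.030)[0]; print(A,1000*ax@(B-A)[:2])
# edges of block both sides, rows avg -> centre
a=cv2.imread("pics/e5t.png").astype(float).mean(2)
for v in (184,186,200): print(a[v,316:328].round().tolist(),a[v,350:362].round().tolist())
b=cv2.imread("pics/e5t.png")
m=np.zeros(b.shape[:2],np.uint8);h=cv2.cvtColor(b,cv2.COLOR_BGR2HSV)
m[250:290,210:290]=((h[...,1]<40)&(h[...,2]>150))[250:290,210:290]
c=max(cv2.findContours(m,0,1)[0],key=cv2.contourArea);print(cv2.minAreaRect((cast("top",c[:,0],.058)[:,:2]*1000).astype(np.float32)))
s=cv2.imread("pics/e5s.png");cv2.imwrite("pics/e5z.png",cv2.resize(s,(800,600)))
p,M=tool();print("yaw",np.degrees(np.arctan2(M[1,2],M[0,2])))
E
```

```text
top [ 0.6814 -0.0444  0.026 ] [ 0.6821 -0.0436  0.03  ] gap mm 0.9
scene [ 0.6846 -0.0426  0.026 ] [ 0.6911 -0.0422  0.03  ] gap mm 0.6
[ 0.64782314 -0.04319385  0.0625    ] 0.821155086565451
[ 0.64782314 -0.04319385  0.0625    ] -0.35851192660150044
[ 0.64782314 -0.04319385  0.0625    ] 0.4948702233156583
[152.0, 149.0, 147.0, 150.0, 149.0, 118.0, 106.0, 111.0, 112.0, 108.0, 109.0, 110.0] [112.0, 110.0, 111.0, 109.0, 112.0, 103.0, 137.0, 151.0, 151.0, 151.0, 149.0, 151.0]
[145.0, 147.0, 137.0, 127.0, 127.0, 100.0, 98.0, 111.0, 112.0, 111.0, 111.0, 111.0] [117.0, 112.0, 114.0, 113.0, 112.0, 106.0, 129.0, 141.0, 144.0, 143.0, 143.0, 143.0]
[136.0, 140.0, 123.0, 118.0, 119.0, 106.0, 104.0, 114.0, 114.0, 112.0, 113.0, 115.0] [113.0, 116.0, 116.0, 117.0, 118.0, 103.0, 126.0, 142.0, 143.0, 145.0, 143.0, 143.0]
((408.5500183105469, 211.21923828125), (61.8973388671875, 147.11672973632812), 3.097378730773926)
yaw -2.3333464656493472
```

View pics/e5z.png

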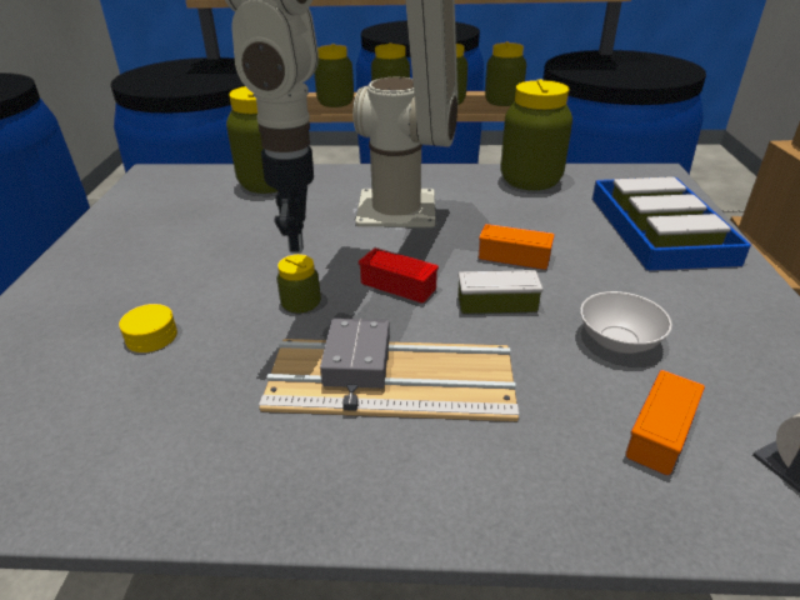

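The stop is released and on the mark; estimates of the remaining gap run from -0.4 to +0.9 mm. The jar and lids look undisturbed. Next is the tub, at (0.4085, 0.211) with yaw 3.1°.

>>> step_arm:
  series:
    - {"x": -11.0,"y": 35.4,"z": -3,"twist": 5.4,"jaw": 8.5}
    - {"x": -11.0,"y": 35.4,"z": -3,"twist": 5.4,"jaw": 8.5}
    - {"x": -11.0,"y": 35.4,"z": -3,"twist": 5.4,"jaw": 8.5}
    - {"x": -11.0,"y": 35.4,"z": -3,"twist": 5.4,"jaw": 8.5}
    - {"x": -11.0,"y": 35.4,"z": -3,"twist": 5.4,"jaw": 8.5}
    - {"x": -11.0,"y": 35.4,"z": -3,"twist": 5.4,"jaw": 8.5}
    - {"x": -11.0,"y": 35.4,"z": -3,"twist": 5.4,"jaw": 8.5}
    - {"x": -11.0,"y": 35.4,"z": -3,"twist": 5.4,"jaw": 8.5}
    - {"x": -11.0,"y": 35.4,"z": -3,"twist": 5.4,"jaw": 8.5}
    - {"x": -11.0,"y": 35.4,"z": -3,"twist": 5.4,"jaw": 8.5}

```text
clock: 7.45
eef_pos: [0.4061, 0.2168, 0.1479]
tool_rot: [-0.032, 0.71, 0.013, 0.704]
ft_force: [0.4, -0.3, -0.0]
grip_width: 0.0847
```

```bash
python3 - <<'E'
from h import *
s,_=bot.camera("scene")
cv2.imwrite("pics/g1.png",cv2.resize(s[100:300,300:500,::-1],(600,600)))
p,M=tool();print(p,"yaw",np.degrees(np.arctan2(M[1,2],M[0,2])))
E
```

```text
[0.40710201 0.21397654 0.14799721] yaw 3.5063582152985973
```

View pics/g1.png

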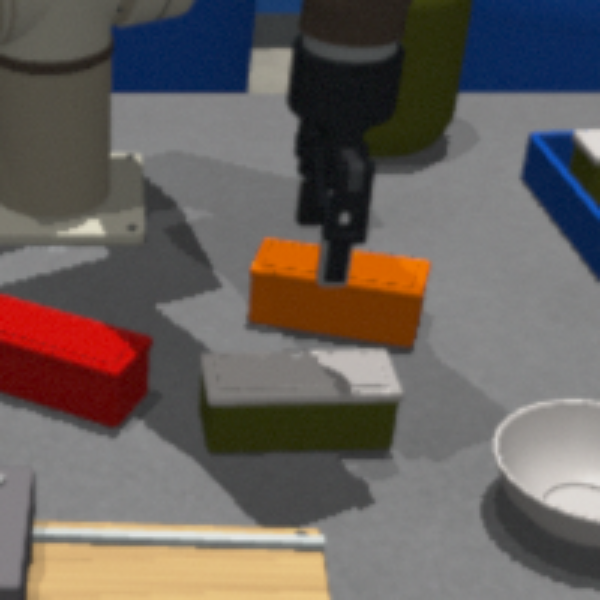

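The gripper is over the tub (lid at crop 300,375), clear of the orange tub. Descending and gripping.

>>> step_arm:
  series:
    - {"x": 0.1,"y": -0.3,"z": -3,"twist": 0,"jaw": 8.5}
    - {"x": 0.1,"y": -0.3,"z": -6,"twist": 0,"jaw": 8.5}
    - {"x": 0.1,"y": -0.3,"z": -9,"twist": 0,"jaw": 8.5}
    - {"x": 0.1,"y": -0.3,"z": -11,"twist": 0,"jaw": 8.5}
    - {"x": 0.1,"y": -0.3,"z": -12.3,"twist": 0,"jaw": 8.5}
    - {"x": 0.1,"y": -0.3,"z": -12.3,"twist": 0,"jaw": 8.5}
    - {"x": 0.1,"y": -0.3,"z": -12.3,"twist": 0,"jaw": 7.2}
    - {"x": 0.1,"y": -0.3,"z": -12.3,"twist": 0,"jaw": 6.0}
    - {"x": 0.1,"y": -0.3,"z": -12.3,"twist": 0,"jaw": 5.5}
    - {"x": 0.1,"y": -0.3,"z": -12.3,"twist": 0,"jaw": 5.5}

```text
clock: 8.33
eef_pos: [0.4097, 0.2112, 0.0264]
tool_rot: [-0.032, 0.708, 0.011, 0.705]
ft_force: [2.0, -1.5, 2.7]
grip_width: 0.0627
```

```bash
python3 - <<'E'
from h import *
o=bot.get_obs();p,M=tool();print(p,"yaw",np.degrees(np.arctan2(M[1,2],M[0,2])),o["grip_width"],o["ft_force"])
E
```

```text
[0.40968521 0.21118229 0.02644483] yaw 3.464646995212601 0.06273429173143014 [ 2.0249235  -1.47772978  2.73384589]
```

>>> step_arm:
  series:
    - {"x": 0,"y": 0,"z": 0,"twist": 0,"jaw": 5.5}
    - {"x": 0,"y": 0,"z": 0,"twist": 0,"jaw": 5.5}
    - {"x": 0,"y": 0,"z": 1,"twist": 0,"jaw": 5.5}
    - {"x": 0,"y": 0,"z": 3,"twist": 0,"jaw": 5.5}
    - {"x": 0,"y": 0,"z": 5,"twist": 0,"jaw": 5.5}
    - {"x": 0,"y": 0,"z": 7,"twist": 0,"jaw": 5.5}
    - {"x": 0,"y": 0,"z": 8.5,"twist": 0,"jaw": 5.5}
    - {"x": 0,"y": 0,"z": 8.5,"twist": 0,"jaw": 5.5}

```text
clock: 9.0
eef_pos: [0.4112, 0.2122, 0.1141]
tool_rot: [-0.031, 0.707, 0.012, 0.707]
ft_force: [-0.1, 0.8, -6.0]
grip_width: 0.0631
```

```bash
python3 - <<'E'
from h import *
o=bot.get_obs();p,M=tool();print(p,"yaw",np.degrees(np.arctan2(M[1,2],M[0,2])),o["grip_width"],o["ft_force"])
s,_=bot.camera("scene");cv2.imwrite("pics/g2.png",cv2.resize(s[100:300,300:500,::-1],(600,600)))
E
```

```text
[0.41121647 0.21220691 0.1140706 ] yaw 3.4821948563046177 0.06312321160637477 [-0.07233616  0.75150443 -6.02662125]
```

View pics/g2.png

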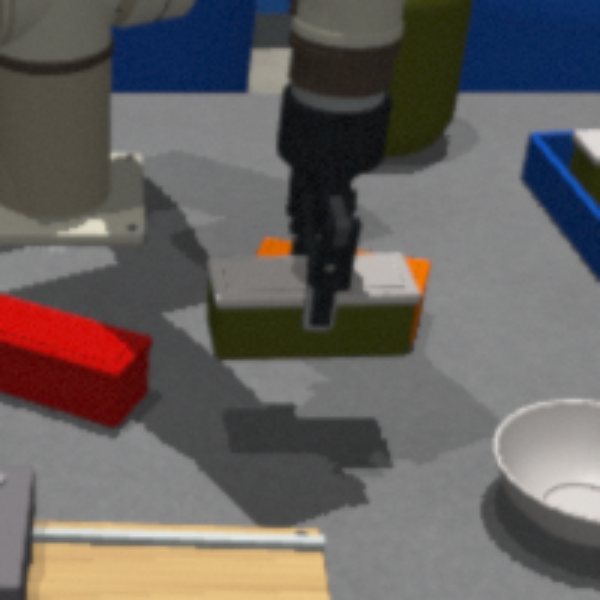

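The tub is held level at its middle. Carrying it over the bed with about 15 mm clearance to the stop.

>>> step_arm:
  series:
    - {"x": 3,"y": -1.7,"z": 0.5,"twist": -1,"jaw": 5.5}
    - {"x": 6,"y": -3.4,"z": 0.5,"twist": -2,"jaw": 5.5}
    - {"x": 9,"y": -5.1,"z": 0.5,"twist": -3,"jaw": 5.5}
    - {"x": 12,"y": -6.8,"z": 0.5,"twist": -4,"jaw": 5.5}
    - {"x": 15,"y": -8.5,"z": 0.5,"twist": -4.9,"jaw": 5.5}
    - {"x": 18,"y": -10,"z": 0.5,"twist": -4.9,"jaw": 5.5}
    - {"x": 19.6,"y": -11.2,"z": 0.5,"twist": -4.9,"jaw": 5.5}
    - {"x": 19.6,"y": -11.2,"z": 0.5,"twist": -4.9,"jaw": 5.5}
    - {"x": 19.6,"y": -11.2,"z": 0.5,"twist": -4.9,"jaw": 5.5}

```text
clock: 9.8
eef_pos: [0.6055, 0.0987, 0.1143]
tool_rot: [-0.001, 0.71, -0.019, 0.704]
ft_force: [-0.5, 0.2, -6.1]
grip_width: 0.0627
```

```bash
cat > lk2.py <<'E'
import sys
from h import *
n=sys.argv[1]
o=bot.get_obs();p,M=tool();print(p,"yaw",np.degrees(np.arctan2(M[1,2],M[0,2])),o["grip_width"],o["ft_force"],o["clock"])
s,_=bot.camera("scene");a,_=bot.camera("top")
cv2.imwrite(f"pics/{n}t.png",a[:,:,::-1]);cv2.imwrite(f"pics/{n}s.png",s[:,:,::-1])
cv2.imwrite(f"pics/{n}.png",np.hstack([cv2.resize(s[210:340,200:420,::-1],None,fx=3,fy=3)[:,:400*3][:, :460],cv2.resize(a[160:235,250:390,::-1],None,fx=2.4,fy=5.2)[:390]]) if 0 else np.vstack([cv2.resize(s[210:340,200:420,::-1],None,fx=3,fy=3),cv2.resize(a[165:235,235:400,::-1],(660,210))]))
E
python3 lk2.py g3
```

```text
[0.60550046 0.0986887  0.11431613] yaw -1.5289793949998827 0.06272627328895729 [-0.45190922  0.19329898 -6.09351985] 9.8
```

View pics/g3.png

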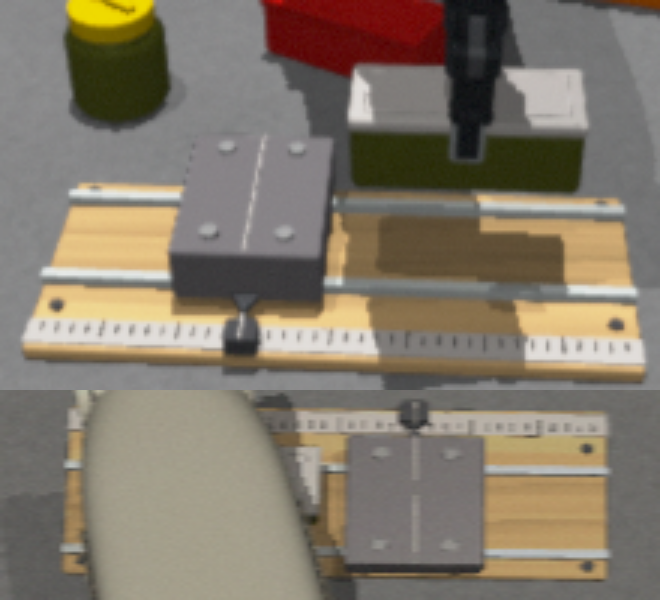

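```bash
python3 - <<'E'
from h import *
a=cv2.imread("pics/g3t.png");cv2.imwrite("pics/g3z.png",cv2.resize(a[170:225,295:365],None,fx=10,fy=10,interpolation=cv2.INTER_CUBIC))
h=cv2.cvtColor(a,cv2.COLOR_BGR2HSV)
P=cast("top",[(315,184),(315,207.3)],.146);print(P)
P=cast("top",[(321,190)],.062);print(P)
E
```

```text
[[0.630788   0.02342184 0.146     ]
 [0.56537648 0.02376511 0.146     ]]
[[0.63641894 0.00699261 0.062     ]]
```

View pics/g3z.png

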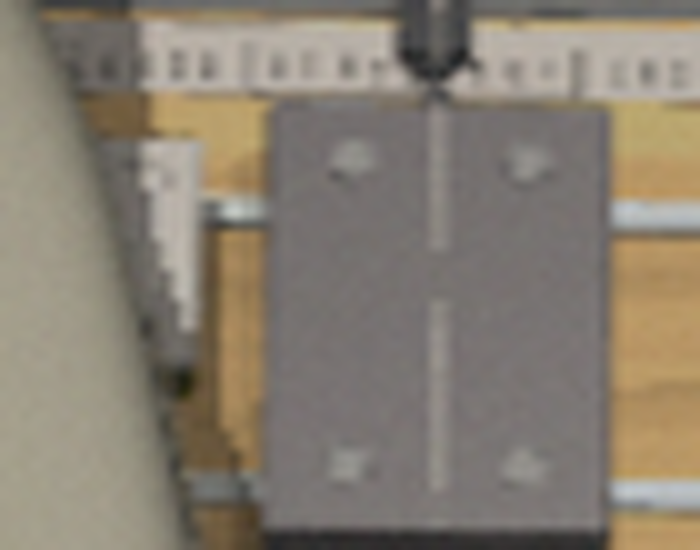

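```bash
python3 - <<'E'
from h import *
s=cv2.imread("pics/g3s.png");cv2.imwrite("pics/g3y.png",cv2.resize(s[225:285,305:405],None,fx=8,fy=8,interpolation=cv2.INTER_CUBIC))
# rails in scene at z=.02 -> centre line
E
```

```text
(no output)
```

View pics/g3y.png

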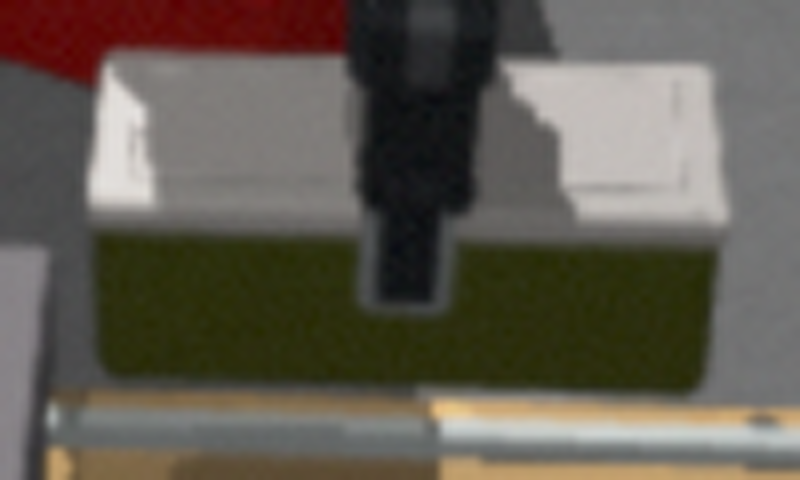

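```bash
python3 - <<'E'
from h import *
q=[f(X,Y,305,225,8) for X,Y in ((105,52),(713,65),(728,222),(90,210))]
P=cast("scene",q,.146);print(P.round(4),P.mean(0))
q=[f(X,Y,305,225,8) for X,Y in ((105,377),(700,390))];print(cast("scene",q,.088))
print(cast("scene",[f(490,290,200,210,3),f(490,208,200,210,3)],.02))
E
```

```text
[[0.5755 0.0272 0.146 ]
 [0.5788 0.1765 0.146 ]
 [0.6429 0.1738 0.146 ]
 [0.641  0.026  0.146 ]] [0.60952835 0.10086728 0.146     ]
[[0.63151904 0.02842334 0.088     ]
 [0.63342294 0.17271101 0.088     ]]
[[0.6550753  0.11856584 0.02      ]
 [0.57101112 0.12215679 0.02      ]]
```

```bash
python3 - <<'E'
from h import *
q=[f(X,Y,355,205,4) for X,Y in ((50,48),(296,46),(312,105),(58,115))]
P=cast("scene",q,.058);print(P.round(4),P.mean(0))
q=[f(X,Y,355,205,4) for X,Y in ((55,180),(303,180))];print(cast("scene",q,.0))
E
```

```text
[[0.3833 0.1385 0.058 ]
 [0.379  0.2858 0.058 ]
 [0.4419 0.2851 0.058 ]
 [0.4543 0.1395 0.058 ]] [0.41462088 0.21224162 0.058     ]
[[0.43859612 0.14142807 0.        ]
 [0.43588584 0.28813831 0.        ]]
```

Allowing for each view's bias against the TCP, the tub should shift about +3 mm in x. Lowering with 5–6 mm of clearance to the stop.

>>> step_arm:
  series:
    - {"x": 0.3,"y": -0.9,"z": -1.5,"twist": 0.1,"jaw": 5.5}
    - {"x": 0.3,"y": -0.9,"z": -3,"twist": 0.1,"jaw": 5.5}
    - {"x": 0.3,"y": -0.9,"z": -4.5,"twist": 0.1,"jaw": 5.5}
    - {"x": 0.3,"y": -0.9,"z": -5.5,"twist": 0.1,"jaw": 5.5}
    - {"x": 0.3,"y": -0.9,"z": -6.2,"twist": 0.1,"jaw": 5.5}
    - {"x": 0.3,"y": -0.9,"z": -6.5,"twist": 0.1,"jaw": 5.5}
    - {"x": 0.3,"y": -0.9,"z": -6.5,"twist": 0.1,"jaw": 5.5}
    - {"x": 0.3,"y": -0.9,"z": -6.5,"twist": 0.1,"jaw": 5.5}

```text
clock: 10.57
eef_pos: [0.6077, 0.0912, 0.0508]
tool_rot: [-0.002, 0.709, -0.018, 0.705]
ft_force: [-0.9, -0.0, -4.9]
grip_width: 0.0628
```

```bash
python3 lk2.py g4; python3 - <<'E'
import cv2
s=cv2.imread("pics/g4s.png");cv2.imwrite("pics/g4y.png",cv2.resize(s[235:320,270:410],None,fx=5.5,fy=5.5,interpolation=cv2.INTER_CUBIC))
E
```

```text
[0.60772486 0.0912337  0.05077124] yaw -1.2783393135286414 0.06279477073678362 [-0.89042986 -0.0096496  -4.86493621] 10.5667
```

View pics/g4y.png

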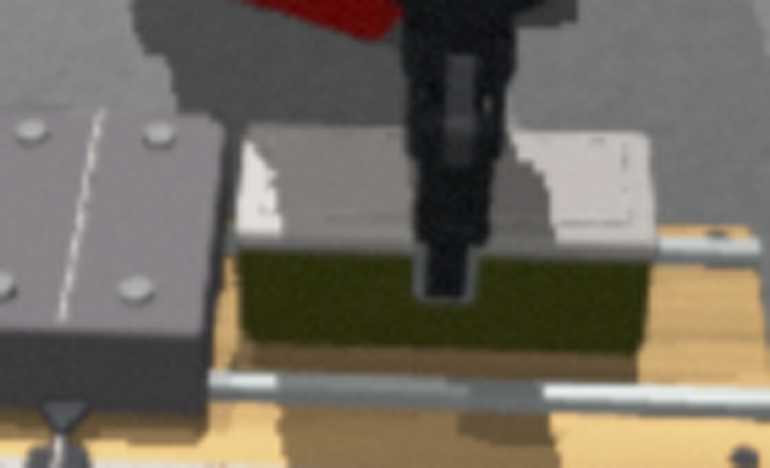

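View pics/g4.png

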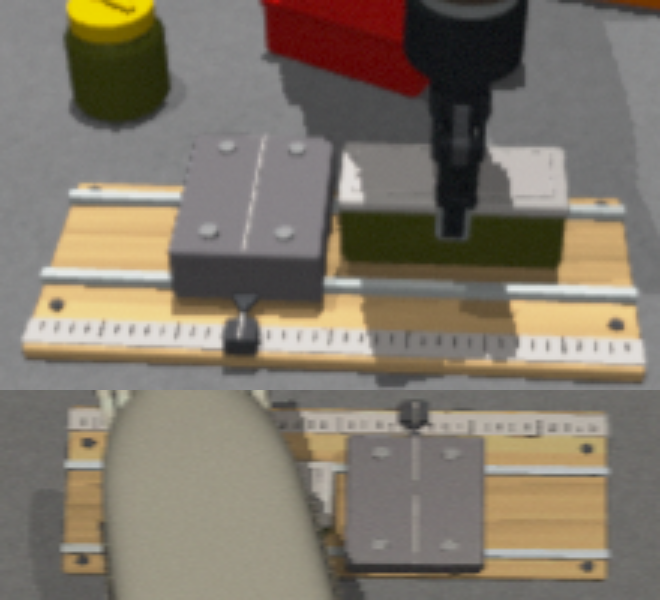

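```bash
python3 - <<'E'
from h import *
q=[f(X,Y,270,235,5.5) for X,Y in ((245,125),(650,134),(657,245),(238,238))]
P=cast("scene",q,.0824);print(P.round(4),P.mean(0))
print(cast("scene",[f(600,400,270,235,5.5),f(600,240,270,235,5.5),f(240,385,270,235,5.5),f(700,248,270,235,5.5)],.02))
E
```

```text
[[0.5783 0.0191 0.0824]
 [0.5808 0.1693 0.0824]
 [0.6444 0.1664 0.0824]
 [0.6438 0.0194 0.0824]] [0.61181934 0.09356161 0.0824    ]
[[0.65711818 0.14943352 0.02      ]
 [0.56772315 0.15566401 0.02      ]
 [0.65251375 0.01932109 0.02      ]
 [0.57167249 0.19380872 0.02      ]]
```

In the scene view the tub is centred between the rails to within 1 mm. Lowering the last 12 mm slowly.

>>> step_arm:
  series:
    - {"x": 0,"y": -0.1,"z": -0.25,"twist": 0,"jaw": 5.5}
    - {"x": 0,"y": -0.1,"z": -0.5,"twist": 0,"jaw": 5.5}
    - {"x": 0,"y": -0.1,"z": -0.7,"twist": 0,"jaw": 5.5}
    - {"x": 0,"y": -0.1,"z": -0.85,"twist": 0,"jaw": 5.5}
    - {"x": 0,"y": -0.1,"z": -0.95,"twist": 0,"jaw": 5.5}
    - {"x": 0,"y": -0.1,"z": -1.05,"twist": 0,"jaw": 5.5}
    - {"x": 0,"y": -0.1,"z": -1.12,"twist": 0,"jaw": 5.5}
    - {"x": 0,"y": -0.1,"z": -1.2,"twist": 0,"jaw": 5.5}
    - {"x": 0,"y": -0.1,"z": -1.25,"twist": 0,"jaw": 5.5}
    - {"x": 0,"y": -0.1,"z": -1.25,"twist": 0,"jaw": 5.5}

```text
clock: 11.5
eef_pos: [0.6082, 0.0901, 0.0387]
tool_rot: [-0.002, 0.709, -0.018, 0.705]
ft_force: [1.2, 0.7, -4.4]
grip_width: 0.0631
```

>>> step_arm:
  series:
    - {"x": 0,"y": -0.15,"z": -0.03,"twist": 0,"jaw": 5.5}
    - {"x": 0,"y": -0.3,"z": -0.05,"twist": 0,"jaw": 5.5}
    - {"x": 0,"y": -0.4,"z": -0.05,"twist": 0,"jaw": 5.5}
    - {"x": 0,"y": -0.5,"z": -0.05,"twist": 0,"jaw": 5.5}
    - {"x": 0,"y": -0.5,"z": -0.05,"twist": 0,"jaw": 5.5}
    - {"x": 0,"y": -0.5,"z": -0.05,"twist": 0,"jaw": 5.5}

```text
clock: 12.0
eef_pos: [0.6086, 0.085, 0.0386]
tool_rot: [-0.002, 0.709, -0.018, 0.705]
ft_force: [0.4, 1.0, -2.1]
grip_width: 0.0629
```

```bash
python3 lk2.py g5; python3 - <<'E'
import cv2
s=cv2.imread("pics/g5s.png");cv2.imwrite("pics/g5y.png",cv2.resize(s[235:320,270:410],None,fx=5.5,fy=5.5,interpolation=cv2.INTER_CUBIC))
E
```

```text
[0.60855337 0.0849899  0.03856969] yaw -1.3004329461740503 0.06292642500811511 [ 0.3657418   1.02684357 -2.14871786] 12.0
```

View pics/g5y.png

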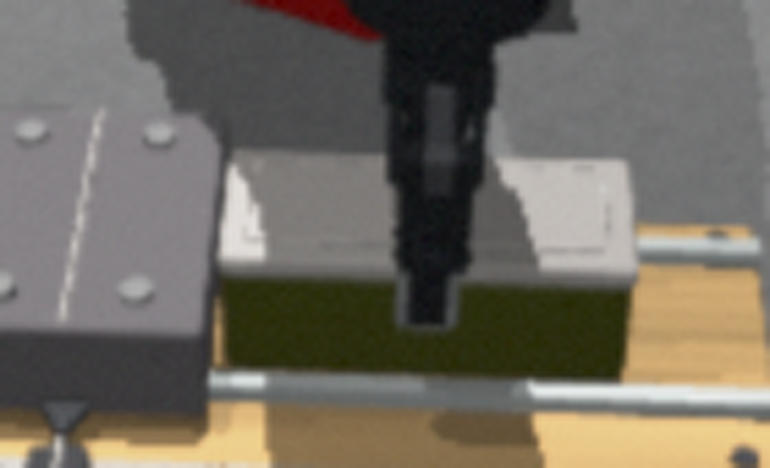

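>>> step_arm:
  series:
    - {"x": 0,"y": -0.1,"z": 0,"twist": 0,"jaw": 5.5}
    - {"x": 0,"y": -0.2,"z": 0,"twist": 0,"jaw": 5.5}
    - {"x": 0,"y": -0.2,"z": 0,"twist": 0,"jaw": 5.5}
    - {"x": 0,"y": -0.2,"z": 0,"twist": 0,"jaw": 5.5}

```text
clock: 12.43
eef_pos: [0.6086, 0.0829, 0.0386]
tool_rot: [-0.002, 0.709, -0.018, 0.705]
ft_force: [0.2, 1.0, -2.1]
grip_width: 0.0632
```

>>> step_arm:
  series:
    - {"x": 0,"y": -0.1,"z": 0,"twist": 0,"jaw": 5.5}
    - {"x": 0,"y": -0.15,"z": 0,"twist": 0,"jaw": 5.5}
    - {"x": 0,"y": -0.15,"z": 0,"twist": 0,"jaw": 5.5}
    - {"x": 0,"y": -0.15,"z": 0,"twist": 0,"jaw": 5.5}

```text
clock: 12.77
eef_pos: [0.6085, 0.0821, 0.0386]
tool_rot: [-0.002, 0.709, -0.017, 0.705]
ft_force: [0.4, 3.9, -2.9]
grip_width: 0.0627
```

```bash
python3 lk2.py g6; python3 - <<'E'
import cv2,numpy as np
s=cv2.imread("pics/g6s.png");a=cv2.imread("pics/g6t.png")
cv2.imwrite("pics/g6y.png",np.vstack([cv2.resize(s[240:310,255:355],(700,490),interpolation=cv2.INTER_CUBIC)[:,:],cv2.resize(a[170:225,295:365],(700,550),interpolation=cv2.INTER_CUBIC)[:110*1]]))
E
```

```text
[0.60851227 0.08210152 0.03858121] yaw -1.2699244640171496 0.06270270928614081 [ 0.44669586  3.94360083 -2.88175679] 12.7667
```

View pics/g6y.png

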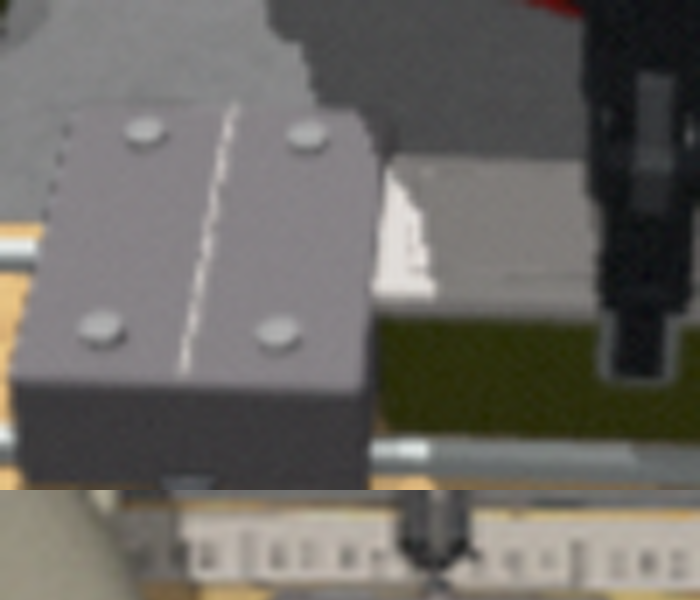

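The y force rose from 1 to 3.9 N, so the tub is against the stop, well under the stop's 10 N. Releasing in place.

>>> step_arm:
  series:
    - {"x": 0,"y": 0,"z": -0.05,"twist": 0,"jaw": 5.5}
    - {"x": 0,"y": 0,"z": -0.05,"twist": 0,"jaw": 6.6}
    - {"x": 0,"y": 0,"z": -0.05,"twist": 0,"jaw": 7.2}
    - {"x": 0,"y": 0,"z": -0.05,"twist": 0,"jaw": 7.8}
    - {"x": 0,"y": 0,"z": -0.05,"twist": 0,"jaw": 8.5}
    - {"x": 0,"y": 0,"z": -0.05,"twist": 0,"jaw": 8.5}
    - {"x": 0,"y": 0,"z": 0,"twist": 0,"jaw": 8.5}

```text
clock: 13.45
eef_pos: [0.6086, 0.0818, 0.0386]
tool_rot: [-0.002, 0.709, -0.018, 0.705]
ft_force: [1.2, -0.1, -0.8]
grip_width: 0.085
```

>>> step_arm:
  series:
    - {"x": 0,"y": 0,"z": 1,"twist": 0,"jaw": 8.5}
    - {"x": 0,"y": 0,"z": 3,"twist": 0,"jaw": 8.5}
    - {"x": 0,"y": 0,"z": 6,"twist": 0,"jaw": 8.5}
    - {"x": 0,"y": 0,"z": 9,"twist": 0,"jaw": 8.5}
    - {"x": 0,"y": 0,"z": 12,"twist": 0,"jaw": 8.5}
    - {"x": -4,"y": 4,"z": 14,"twist": 0,"jaw": 8.5}
    - {"x": -8,"y": 8,"z": 14,"twist": 0,"jaw": 8.5}
    - {"x": -12,"y": 12,"z": 14,"twist": 0,"jaw": 8.5}
    - {"x": -16,"y": 15,"z": 14,"twist": 0,"jaw": 8.5}
    - {"x": -20,"y": 18,"z": 14,"twist": 0,"jaw": 8.5}

```text
clock: 14.28
eef_pos: [0.457, 0.2229, 0.1794]
tool_rot: [-0.001, 0.708, -0.017, 0.706]
ft_force: [-0.6, 1.4, -0.5]
grip_width: 0.0852
```

```bash
python3 lk2.py g7; python3 look.py g8
```

```text
[0.45703512 0.2229424  0.17939714] yaw -1.3214751608699862 0.08517632050326257 [-0.61432082  1.42232432 -0.47710586] 14.2833
[0.45759268 0.22273612 0.17927111] [-0.02315411 -0.86782693  0.00623031] 14.4833
```

View pics/g7.png

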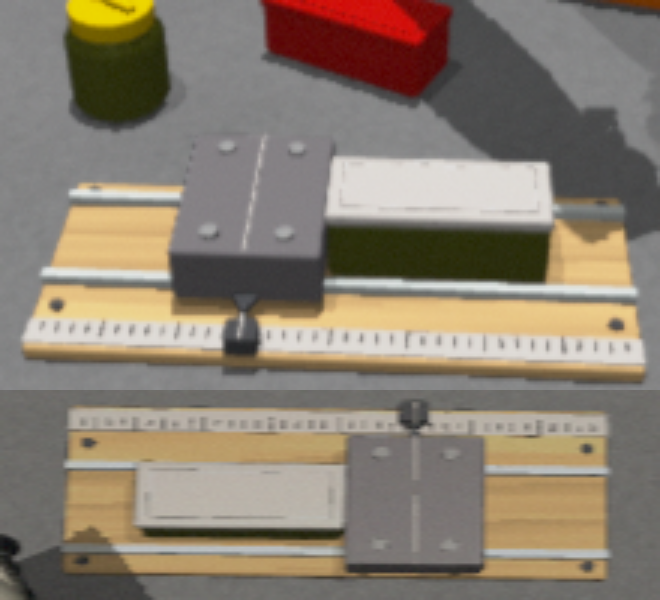

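View pics/g8.png

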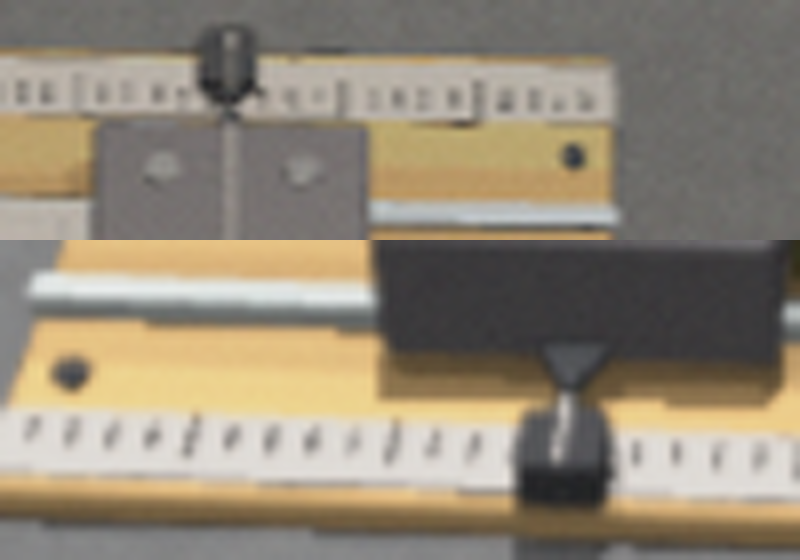

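The tub rests between the rails against the stop, and the pointer (569,389) is still at the clip, as before. One numeric check follows.

```bash
python3 - <<'E'
from h import *
b=cv2.imread("pics/g8t.png");h=cv2.cvtColor(b,cv2.COLOR_BGR2HSV)
m=np.zeros(b.shape[:2],np.uint8);m[182:203,264:323]=((h[...,1]<35)&(h[...,2]>155))[182:203,264:323]
m=cv2.morphologyEx(m,cv2.MORPH_OPEN,np.ones((5,5)))
c=max(cv2.findContours(m,0,1)[0],key=cv2.contourArea)
r=cv2.minAreaRect((cast("top",c[:,0],.070)[:,:2]*1000).astype(np.float32));print("tub",r, "guide x there",605.5+23.9*(r[0][1]-58.5)/1000)
def blob(n,roi,z):
    y0,y1,x0,x1=roi;b=cv2.imread(n);h=cv2.cvtColor(b,cv2.COLOR_BGR2HSV)[y0:y1,x0:x1];m=(h[...,0]>22)&(h[...,0]<35)&(h[...,1]>150)&(h[...,2]>100)
    v,u=np.nonzero(m);return cast("top",[(u.mean()+x0,v.mean()+y0)],z)[0].round(4)
for roi,z in (((250,290,365,410),.096),((205,255,450,500),.044)): print([blob(n,roi,z).tolist() for n in ("pics/top0.png","pics/g8t.png")])
# bowl: image difference
d=cv2.absdiff(cv2.imread("pics/top0.png"),b)[205:262,150:210].max(2);print("bowl diff px",(d>40).sum())
s=cv2.imread("pics/g8s.png");cv2.imwrite("pics/fin.png",cv2.resize(s[255:310,260:390],None,fx=6,fy=6,interpolation=cv2.INTER_CUBIC))
E
```

```text
tub ((618.6060791015625, 82.89222717285156), (145.8404083251953, 38.28371047973633), 89.59544372558594) guide x there 606.0829742294311
[[0.4071, -0.1728, 0.096], [0.4072, -0.1728, 0.096]]
[[0.5193, -0.4297, 0.044], [0.5197, -0.43, 0.044]]
bowl diff px 698
```

View pics/fin.png

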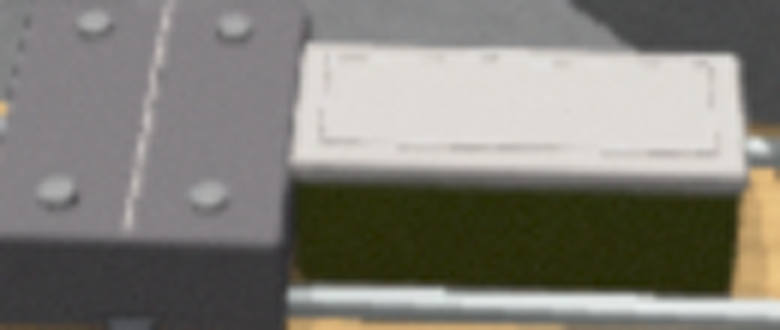

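The ROI cut off the tub mask, and the bowl difference may come from the arm or its shadow. Rechecking both.

```bash
python3 - <<'E'
from h import *
b=cv2.imread("pics/g8t.png");h=cv2.cvtColor(b,cv2.COLOR_BGR2HSV)
m=np.zeros(b.shape[:2],np.uint8);m[186:216,264:321]=((h[...,1]<35)&(h[...,2]>155))[186:216,264:321]
m=cv2.morphologyEx(m,cv2.MORPH_OPEN,np.ones((7,7)))
c=max(cv2.findContours(m,0,1)[0],key=cv2.contourArea)
r=cv2.minAreaRect((cast("top",c[:,0],.070)[:,:2]*1000).astype(np.float32));print("tub",r)
a=cv2.imread("pics/top0.png")
cv2.imwrite("pics/bowl.png",cv2.resize(np.hstack([a[170:290,120:280],b[170:290,120:280]]),(800,300)))
E
```

```text
tub ((606.9053344726562, 82.97246551513672), (145.84597778320312, 61.68563461303711), 89.59423828125)
```

View pics/bowl.png

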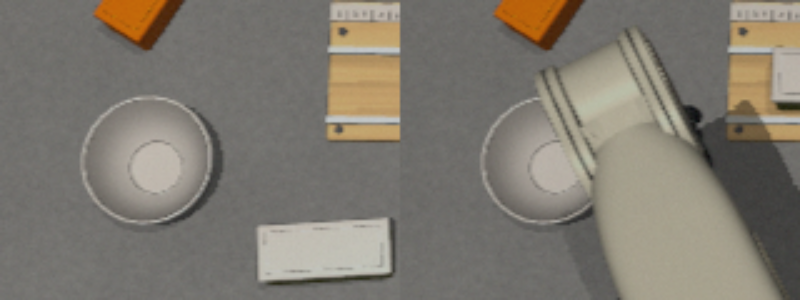

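The bowl has not moved; the arm was only covering it. The tub's centre is within 1 mm of the guide's centreline, about 1° off in yaw. Handing in.

```bash
python3 -c "
from workcell import bot
print(bot.job_done())"
```

```text
the job is handed in; nothing more can be done
None
```

I set the stop on the mark, placed the tub lid up against it and handed the job in at about 14.5 s of the 64 s. No verdict was reported.

- **Stop:** I tapped it about 87 mm along the rails. After backing off, the pointer was short of the mark by about 0.5 mm; individual estimates ran from 0.9 mm short to 0.4 mm past. It looked unchanged after the tub was placed.
- **Tub:** I lowered it slowly between the rails and slid it until the force along the rails rose from about 1 N to 4 N, then released it. In the top view it sits within 1 mm of the guide's centreline, about 1° off in yaw. Its end is flush by sight: its centre is about 124.6 mm from the stop's centre, against 125 mm when touching.
- **Bystanders:** The jar and lids measured within 0.5 mm of where they started. The visible part of the bowl looks unmoved, though the arm covered part of it in the last picture.

**Checks that disagreed:**
- The two cameras differed by a few millimetres across the guide, and the tub's offset over the bed read 3 mm in one and about 6 mm in the other. I shifted it 3 mm, and the top view after placing agreed.
- One early tub mask was cut off and had to be redone.
- One move was refused for a missing twist value and re-sent.

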